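Load a nipper pallet under the leaf spring of an assembly station

TASK

Load the blue pallet into the station: with closed fingertips press it down hard against the sprung lift plate and, keeping it down, slide it under the black bridge and the leaf spring until it is fully home against the red stop and the lift plate springs back up behind it. Do not grip or lift the pallet, leave the other things on the bench where they are, and finish with the hand clear.

Things in the scene. Friction and masses are not known exactly. Their poses are not given: they have to be found in the camera images.
- station: Fixed loading station, green base. Origin at bench level on the channel's centre line, under the middle of the bridge; x along the channel in the loading direction, z up. Base plate 250 x 100 mm, its top (the channel floor) at z = 12 mm. Channel 53 mm wide; side walls 10 mm thick, tops at z = 26 mm, x = -159 to 74 mm; back wall face at x = -152 mm. Sliding faces smooth, friction about 0.2
- bridge (a point): Middle of the underside of the black steel bridge over the channel: station x = 0, z = 30 mm (18 mm over the floor). The bridge spans station x = -6 to +6 mm, y = -47 to +47 mm, its top at z = 42 mm
- stop (a point): Foot of the red end stop's face, on the channel floor: station x = 70 mm, z = 12 mm. The stop is 73 mm wide, 22 mm high above the floor
- pallet: Loose blue pallet, 130 (x) x 50 (y) x 16 mm high, about 250 g, nippers inlaid flush in its front half. Origin: centre of its underside; x towards its front, which faces bridge and stop. Starts on the raised lift plate, underside at station z = 20 mm, front 10 to 18 mm before the bridge's middle: 6 mm too high to pass. Pressed down it clears by 2 mm. Home: origin at station x = 5, z = 12 mm
- finger_pad (a point): Centre of the flat black finger pad on top of the pallet's rear (pallet x = -65 to -27 mm, 50 mm wide, z = 16 mm). Press here and push forward against the orange ridge before it, pallet x = -27 to -21 mm, 46 mm wide, 6 mm high. With the pallet pressed down the pad is at station z = 28 mm; when home the ridge stands 10 mm short of the bridge
- lift_plate (a joint): Brass spring plate in the channel floor, station x = -150 to -64 mm, 48 mm wide. Value: how far it is pressed down, m: 0 = up (top 8 mm over the floor); 0.0085 = sunk; about 0.008 under the pressed pallet. Pushes up with about 4.4 N at the top, 7.6 N when down. Once the pallet's rear has passed it (pallet home to within 4 mm) it springs up behind and locks the pallet in
- lift_plate_top (a point): Centre of the top face of the brass lift plate.
- leaf_spring (a joint): Steel leaf, 22 mm wide, hinged under the bridge at station x = 5 mm, z = 34 mm and trailing 50 mm towards the stop and downwards. Value is how far it is bent up, in rad: 0 = free, its curled tip hanging 8 mm over the floor; about 0.16 when it rides on the top of the pallet, pressing it down with about 5 N.
- leaf_tip (a point): Underside of the leaf spring's tip, at station x = 55 mm.
- oil_bottle: White plastic bottle with red cap, 34 mm diameter, 100 mm high, standing behind the station's back wall; origin at the centre of its underside. Leave alone.
- rivet_tub: Round black tub of rivets, 58 mm diameter, 35 mm high, beside the station; origin at the centre of its underside. Leave alone.
- loose_nippers: Steel nippers lying flat beside the station, about 110 x 30 x 6 mm; origin under the middle. Leave alone.
- spare_pallet: Grey spare pallet, 130 x 50 x 16 mm with a black ridge 6 mm high, lying on the bench; origin at the centre of its underside. Leave alone.
- screwdriver: Screwdriver with red handle, 170 mm long, lying on the bench beyond the station. Leave alone.
- yellow_bin: Yellow open bin, 150 x 110 x 70 mm; origin at the centre of its underside. Leave alone.

How it is judged:
On the way, in this order (a step that is already met when the one before it is completed fails the run):
1. the pallet is pressed down against the lift plate, before it goes under the bridge (value of joint lift_plate above 0.0055 m and x of pallet in the frame of station below -0.055 m), for 0.1 s.
2. the pallet, still down, has gone under the leaf spring and lifts it (value of joint leaf_spring above 0.1 rad and value of joint lift_plate above 0.0055 m and x of pallet in the frame of station above -0.03 m), for 0.05 s.
At the end, for the whole second after the job is handed in: The pallet lies flat on the channel floor (within 2.5 mm, 0.04 rad) with its front within 4.5 mm of the red stop, the leaf spring rides on it (bent up more than 0.1 rad), the lift plate is up again behind it (pressed less than 2 mm), and it is at rest (x of pallet in the frame of station between 0.0005 and 0.0075 m and z of pallet in the frame of station between 0.01 and 0.0145 m and angle between pallet's own z axis and vertical below 0.04 rad and angle between the x axis of pallet and the x axis of station, either way round below 0.06 rad and value of joint leaf_spring above 0.1 rad and value of joint lift_plate below 0.002 m and linear speed of pallet below 0.01 m/s); the robot touches nothing.
It fails at once if the pallet is lifted (its origin more than 12 mm above its start height) or tipped over 0.25 rad (z of pallet in the frame of station above 0.032 m or angle between pallet's own z axis and vertical above 0.25 rad).
It fails at once if another thing on the bench is moved more than 15 mm (distance of any of oil_bottle, rivet_tub, loose_nippers, spare_pallet, screwdriver, yellow_bin from where it was at the start of the episode above 0.015 m).
It also fails if it takes over 38 s, if anything falls off the work surface, if the arm or the gripper's body presses on something with over 40 N, if the wrist force passes 120 N, or if a joint passes its speed limit or range.

ROBOT

A 6-joint arm with a two-finger parallel gripper is mounted at the origin on the work surface. World frame = base frame: x ahead of the robot, y to its left, z up, the work surface at z = 0. Lengths are in m, angles in rad, forces in N, time in s.
With the tool pointing down it reaches from about 0.375 to 0.9 m from the base axis. Payload 3.1 kg.
Tool frame: the origin (TCP) lies at the centre of the arm's flange, where the gripper is bolted on; the fingertips stand 173 mm ahead of it and the grasp point (between the pads) lies 155 mm ahead of it; z points along the fingers, x is the direction in which the jaws open and shut, and the axes are right-handed (so a half turn about z gives the same grasp; the last joint's range is limited). The gripper opens to 85 mm and grips with 20 to 120 N. Pads are 22 mm wide; open, the fingers measure 114 mm over their backs; the gripper's body (76 mm by 85 mm) begins 54 mm behind the grasp point. The pads swing forward as they close: fully open they stand 13 mm farther back than shut.
Start: joints at [-1.389, 0.527, 1.433, -0, 1.181, -0.178], TCP at [0.221, -0.585, 0.405] pointing down, gripper open.
Joint ranges: [-3.08, 3.08], [-0.75, 2.2], [0.22, 2.44], [-1.43, 4.57], [0, 2.65], [-2.85, 2.85]. Speed limits (rad/s): [2.79, 2.79, 3.14, 3.14, 3.14, 3.14].

INTERFACE

Orientations are given as a unit quaternion [x, y, z, w].
In Python, from station import manip gives the robot as it stands.
- The arm moves only by the shell command python3 -m jog 'ROWS' [OPENING] [FORCE]. ROWS is JSON, a list that holds one entry, the list of rows, each a list of 4 numbers: the shift along the world's x, y, z in mm, then the turn about the world's z in degrees. A call has exactly 8 rows; each row shifts and turns the commanded pose from where the row before left it; what a row does not reach is not made up. A row lasts 1/8 s, in which the tool goes at most 62.5 mm and 10.7 degrees, less where a joint would pass 70% of its speed; a pose out of reach is approached as far as the arm can. A call is refused whole if a number of a shift passes 62.5 or a number of a turn 10.7, either way. A call with a gripper value outside its range is refused whole. OPENING is the opening in per cent of the stroke, from 0 (shut) to 100 (fully open), set as the call begins (- or left out, the last holds). The fingers move at their own pace and stop on an object; FORCE is the grip in N (left out, the last holds). Time passes only in rows, so rows that do not move let the fingers close, or fill a call up. It gives the time, the measured TCP pose, the force and the opening at its end, in the units of the state.
- manip.sense(): the state, without advancing time (a new reading comes with each control period).
- manip.snapshot(name): name is "scene" or "top" or "wrist"; returns the picture (400x640x3 uint8, red, green, blue); there is no depth.
- manip.camera_info(name): a dict with "fx", "fy", "cx", "cy" (pixels), "k1" (the pictures are not rectified: a ray, as slopes to the right and down, at radius r is drawn at 1 + k1 r^2 times it, then the intrinsics apply), "R" (3x3) and "t" (3): a world point X has camera coordinates R X + t. Camera axes: x right, y down, z forward; pixel columns grow to the right and rows downward; lengths in m; the calibration is good to about 2 mm. A picture is of the moment at which its call begins: read the wrist's pose just before it. camera_info takes no time and is no camera call; for the wrist camera it gives the pose at the moment of the call.
- manip.sign_off(): hands the job in, once; it reports no verdict.
The state is a dict: "t": time; "q": joint angles; "qd": joint speeds; "tau": joint torques, N m; "tcp_pos": TCP position; "tool_rot": TCP orientation; "force": force on the tool from outside, world axes, zero at the start; "ft_torque": the same for the moment, N m; "finger_gap": opening from 0.0 (shut) to 1.0 (fully open).
Only numpy, scipy, OpenCV 4.12 (cv2) and the standard library are available. Lean on these libraries where they do the work, as an engineer would, in place of code of your own. Each camera call takes 0.05 s, during which the arm holds its last target. There are 200 camera calls.

## Working session

There is one attempt and no reset: what is moved stays moved. The work goes in short steps, Python scripts to look and compute and a shell command to move; the robot and the scene stay as the last step left them, time stands still between calls to the robot, and variables do not carry over. Pictures are saved under pics/ and viewed, about 8 in all and at most 12, crops included, and the job is handed in when it is done.

```bash
mkdir -p pics
python3 - <<'E'
from station import manip
import cv2
s=manip.sense();print(s['t'],s['tcp_pos'],s['tool_rot'],s['force'])
for n in("scene","top"):
    im=manip.snapshot(n);cv2.imwrite(f"pics/{n}0.png",im[:,:,::-1]);print(n,manip.camera_info(n))
E
```

```text
0.0 [ 0.22059802 -0.58440427  0.40375669] [ 8.22498446e-01 -5.68766382e-01 -7.52988821e-04 -7.36869488e-04] [-0.52297532  0.79311712 -0.9390948 ]
scene {'fx': 377.2759978623625, 'fy': 377.2759978623625, 'cx': 318.84231920711954, 'cy': 202.9313306296643, 'k1': 0.015341376496184127, 'R': array([[-0.00756479,  0.99980183,  0.01841396],
       [ 0.75464671,  0.01778981, -0.65589013],
       [-0.65608773,  0.00893436, -0.75463174]]), 't': array([-0.01055624, -0.4162271 ,  1.38385505])}
top {'fx': 362.25542373485797, 'fy': 362.25542373485797, 'cx': 318.671581934045, 'cy': 199.61393485516066, 'k1': -0.0016124427681625851, 'R': array([[-0.0179787 , -0.99966947,  0.01837721],
       [-0.99959285,  0.01756395, -0.02248633],
       [ 0.02215612, -0.018774  , -0.99957823]]), 't': array([-0.00264583,  0.58509434,  0.91445181])}
```

View pics/top0.png

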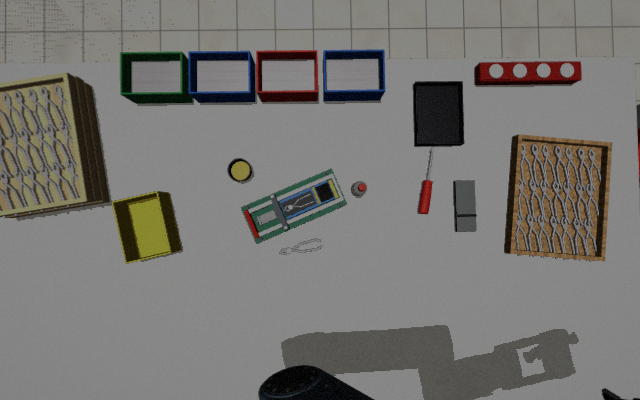

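View pics/scene0.png

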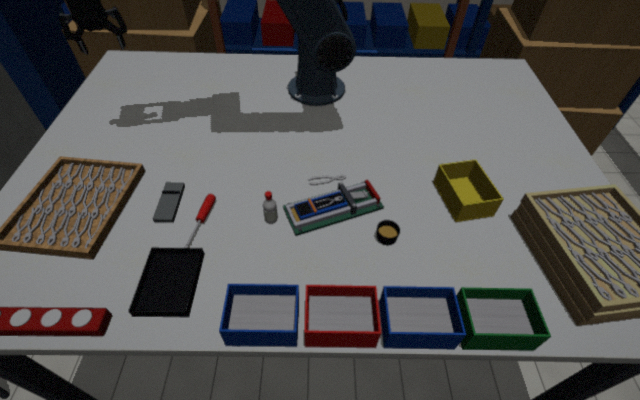

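Top view: the station runs from upper right (345,185) to lower left (250,225), with the red stop at (250,222), bridge (280,212) and black pad (323,190). The bottle is at (360,188), the tub at (240,170) and the nippers at (300,246).

```bash
cat > h.py <<'E'
import numpy as np,cv2
def ray(c,uv,z):
    uv=np.atleast_2d(np.array(uv,float)); m=np.c_[(uv[:,0]-c['cx'])/c['fx'],(uv[:,1]-c['cy'])/c['fy']]
    d=m.copy()
    for _ in range(8): d=m/(1+c['k1']*(d**2).sum(1,keepdims=True))
    R=np.array(c['R']);o=-R.T@c['t'];w=np.c_[d,np.ones(len(d))]@R
    return o+w*((z-o[2])/w[:,2])[:,None]
def proj(c,X):
    p=np.atleast_2d(X)@np.array(c['R']).T+c['t'];d=p[:,:2]/p[:,2:]
    d=d*(1+c['k1']*(d**2).sum(1,keepdims=True))
    return d*[c['fx'],c['fy']]+[c['cx'],c['cy']]
def mask(im,lo,hi,roi):
    h=cv2.cvtColor(im,cv2.COLOR_RGB2HSV);m=cv2.inRange(h,lo,hi)
    k=np.zeros_like(m);x0,y0,x1,y1=roi;k[y0:y1,x0:x1]=m[y0:y1,x0:x1];return k
E
python3 - <<'E'
from station import manip
import cv2,numpy as np
from h import *
c=manip.camera_info("top");im=cv2.imread("pics/top0.png")[:,:,::-1].copy()
roi=(225,150,350,250)
g=mask(im,(65,60,30),(95,255,255),roi)
p=np.argwhere(g)[:,::-1]
W=ray(c,p,0.010)[:,:2].astype(np.float32)
print(len(p),cv2.minAreaRect(W))
r=mask(im,(0,120,80),(8,255,255),(225,195,270,250))|mask(im,(172,120,80),(180,255,255),(225,195,270,250))
W=ray(c,np.argwhere(r)[:,::-1],0.034)[:,:2].astype(np.float32);print(len(W),W.mean(0),cv2.minAreaRect(W))
k=mask(im,(0,0,0),(180,255,45),(305,175,340,208))
W=ray(c,np.argwhere(k)[:,::-1],0.036)[:,:2].astype(np.float32);print(len(W),W.mean(0),cv2.minAreaRect(W))
b=cv2.resize(im[150:260,220:375,::-1],None,fx=5,fy=5,interpolation=cv2.INTER_CUBIC);cv2.imwrite("pics/crop.png",cv2.convertScaleAbs(b,alpha=1.5))
E
```

```text
1167 ((0.5708005428314209, 0.0508134588599205), (0.09962625056505203, 0.24866099655628204), 22.42232894897461)
120 [0.52803767 0.15481216] ((0.528069019317627, 0.1547776609659195), (0.07158069312572479, 0.009947561658918858), 22.326923370361328)
203 [ 0.6029745  -0.02613015] ((0.6028404831886292, -0.026826785877346992), (0.03882499411702156, 0.034627415239810944), 22.24159049987793)
```

View pics/crop.png

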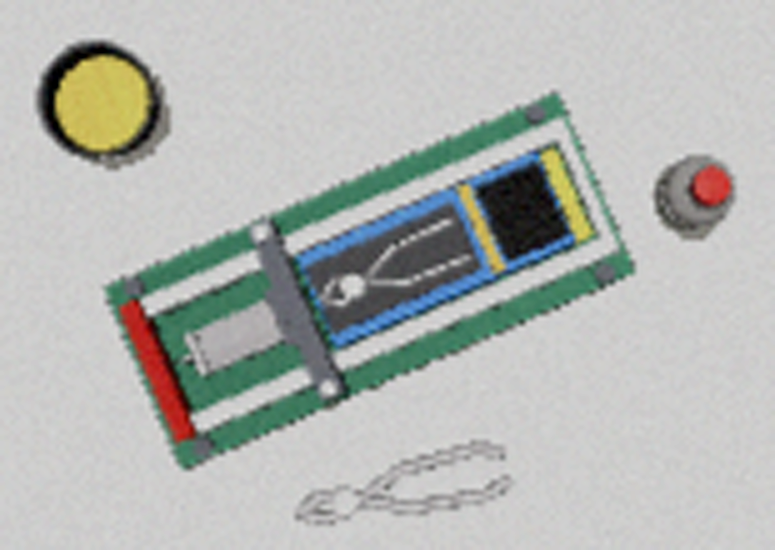

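```bash
python3 -m jog '[[[24,35,-4,5.7],[24,35,-4,5.7],[24,35,-4,5.7],[24,35,-4,5.7],[24,35,-4,5.7],[24,35,-4,5.7],[24,35,-4,5.7],[24,35,-4,5.7]]]' 0 100 && python3 -m jog '[[[24,35,-4,5.8],[24,35,-4,5.8],[24,35,-4,5.8],[24,35,-4,5.8],[24,35,-4,5.8],[24,35,-4,5.8],[24,35,-4,5.8],[24,35,-4,5.8]]]' && python3 -m jog '[[[0,0,0,0],[0,0,0,0],[0,0,0,0],[0,0,0,0],[0,0,0,0],[0,0,0,0],[0,0,0,0],[0,0,0,0]]]'
python3 - <<'E'
from station import manip
import cv2
from h import *
from scipy.spatial.transform import Rotation as R
s=manip.sense();r=R.from_quat(s['tool_rot']);print(s['t'],s['tcp_pos'],s['q'],s['finger_gap'],s['force']);print(r.as_matrix())
tip=np.array(s['tcp_pos'])+r.apply([0,0,.173])
c=manip.camera_info("wrist");im=manip.snapshot("wrist");cv2.imwrite("pics/w1.png",im[:,:,::-1])
print(tip,proj(c,tip),-np.array(c['R']).T@c['t'])
import json;json.dump({k:np.array(v).tolist() for k,v in c.items()},open("w1.json","w"))
E
```

```text
t: 1.1
tcp_pos: [0.4132, -0.3035, 0.3723]
tool_rot: [0.979, -0.204, -0.0, -0.0]
force: [0.2, -0.6, 0.2]
finger_gap: -0.003
t: 2.1
tcp_pos: [0.6052, -0.0234, 0.3401]
tool_rot: [0.98, 0.198, -0.0, -0.0]
force: [0.0, -1.0, -0.3]
finger_gap: -0.0
t: 3.1
tcp_pos: [0.6047, -0.0247, 0.3407]
tool_rot: [0.98, 0.197, -0.0, -0.0]
force: [0.8, -0.7, -0.1]
finger_gap: -0.0
3.1 [ 0.60465023 -0.02471001  0.3407185 ] [-2.25314951e-01  5.78073835e-01  1.54502830e+00  1.43503654e-05
  1.01849647e+00 -6.21045802e-01] -0.0001629090977539585 [ 0.77464325 -0.66779364 -0.09022699]
[[ 9.22717983e-01  3.85475712e-01 -3.07766492e-06]
 [ 3.85475712e-01 -9.22717982e-01  1.32389781e-05]
 [ 2.26348775e-06 -1.34022082e-05 -1.00000000e+00]]
[ 0.6046497  -0.02470772  0.1677185 ] [[323.04343797 258.24406188]] [0.57692765 0.0411788  0.30986464]
```

View pics/w1.png

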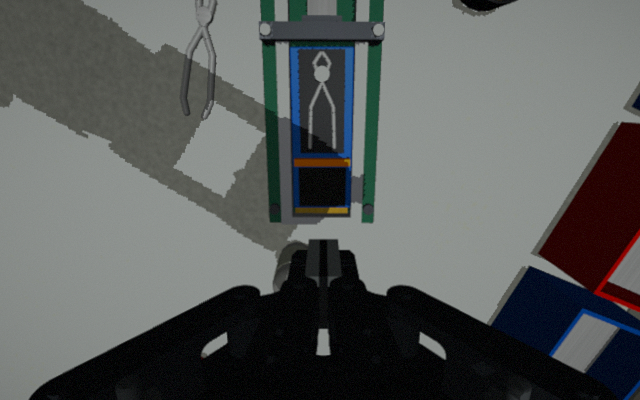

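Wrist view: orange ridge at (322,162), pad at (322,187), brass strip at (322,211), bridge at (322,31). The shut fingertips are near (323,250).

Run:
```python
import json
from h import *
c=json.load(open("w1.json"));im=cv2.imread("pics/w1.png")[:,:,::-1].copy()
d=np.array([-.3815,.9244]);n=np.array([-d[1],d[0]])
def go(nm,m,z):
    W=ray(c,np.argwhere(m)[:,::-1],z)[:,:2].astype(np.float32)
    a=np.c_[W@d,W@n];print(nm,len(W),cv2.minAreaRect(W),"mean",W.mean(0),"along",np.percentile(a[:,0],[2,98]),"across",np.percentile(a[:,1],[2,98]))
go("ridge",mask(im,(5,150,120),(18,255,255),(285,150,360,175)),.042)
go("pad",mask(im,(0,0,0),(180,255,40),(294,166,352,207)),.036)
go("blue",mask(im,(100,120,60),(125,255,255),(285,40,360,220)),.036)
go("green",mask(im,(65,60,30),(95,255,255),(255,35,390,225)),.012)
go("bridge",mask(im,(0,0,50),(180,60,110),(275,24,370,40)),.042)
print("tip",np.array([.60465,-.0247])@d,np.array([.60465,-.0247])@n, "station(top)",np.array([.5566,.0855])@d,np.array([.5566,.0855])@n)
```

```text
<stdin>:7: RuntimeWarning: Mean of empty slice.
  ret = um.true_divide(
Traceback (most recent call last):
IndexError: index -1 is out of bounds for axis 0 with size 0
```

Run:
```python
import json
from h import *
c=json.load(open("w1.json"));im=cv2.imread("pics/w1.png")[:,:,::-1].copy()
h=cv2.cvtColor(im,cv2.COLOR_RGB2HSV);print(h[162,322],h[187,322],h[100,294],h[212,322],h[31,350])
d=np.array([-.3815,.9244]);n=np.array([-d[1],d[0]])
def go(nm,m,z):
    W=ray(c,np.argwhere(m)[:,::-1],z)[:,:2].astype(np.float32)
    if len(W)==0: print(nm,"none");return
    a=np.c_[W@d,W@n];print(nm,len(W),"ang",cv2.minAreaRect(W)[2],"along",np.percentile(a[:,0],[2,98]),"across",np.percentile(a[:,1],[2,98]))
go("ridge",mask(im,(5,120,70),(22,255,255),(285,150,360,175)),.042)
go("pad",mask(im,(0,0,0),(180,255,40),(294,166,352,207)),.036)
go("blue",mask(im,(100,120,40),(125,255,255),(285,40,360,220)),.036)
go("green",mask(im,(60,60,20),(95,255,255),(255,35,390,225)),.012)
go("bridge",mask(im,(0,0,40),(180,80,110),(275,20,370,42)),.042)
T=np.array([.60465,-.0247]);S=np.array([.5566,.0855])
print("tip",T@d,T@n,"station(top)",S@d,S@n)
```

```text
[ 14 255 105] [143 102  10] [107 199 149] [ 21 180  71] [107  24  75]
ridge 389 ang 22.662185668945312 along [-0.23261719 -0.22751076] across [-0.57003089 -0.52660408]
pad 1755 ang 22.656307220458984 along [-0.26879641 -0.23626591] across [-0.56757866 -0.52975501]
blue 2962 ang 22.49240493774414 along [-0.26893588 -0.14209275] across [-0.57270973 -0.52361895]
green 4460 ang 22.380321502685547 along [-0.2893226  -0.13494178] across [-0.59696706 -0.49899613]
bridge 1786 ang 24.0042781829834 along [-0.13745432 -0.12474548] across [-0.58211983 -0.51456823]
tip -0.253506655 -0.54951541 station(top) -0.1333067 -0.54713929
```

```bash
python3 -m jog '[[[-3,3,-30,0],[0,0,-30,0],[0,0,-30,0],[0,0,-20,0],[0,0,-10,0],[0,0,-4,0],[0,0,0,0],[0,0,0,0]]]' && python3 -m jog '[[[0,0,-2,0],[0,0,-2,0],[0,0,-2,0],[0,0,-2,0],[0,0,-2,0],[0,0,-2,0],[0,0,0,0],[0,0,0,0]]]'
```

```text
t: 4.15
tcp_pos: [0.602, -0.0218, 0.2176]
tool_rot: [0.98, 0.197, 0.001, 0.0]
force: [0.2, -0.7, 0.0]
finger_gap: 0.001
t: 5.15
tcp_pos: [0.6017, -0.0217, 0.2048]
tool_rot: [0.98, 0.197, -0.0, 0.0]
force: [0.4, -0.1, 2.0]
finger_gap: 0.001
```

```bash
python3 -m jog '[[[0,0,-1,0],[0,0,-1,0],[0,0,-1,0],[0,0,-1,0],[0,0,-1,0],[0,0,0,0],[0,0,0,0],[0,0,0,0]]]'
python3 - <<'E'
from station import manip
import cv2
im=manip.snapshot("wrist");cv2.imwrite("pics/w2.png",im[:,:,::-1]);print(manip.sense()['force'],manip.sense()['tcp_pos'])
E
```

```text
t: 6.15
tcp_pos: [0.6016, -0.0217, 0.2015]
tool_rot: [0.98, 0.197, 0.0, 0.0]
force: [-3.3, -0.1, 13.9]
finger_gap: 0.003
[-3.5694469   0.47587418 13.84458612] [ 0.60162156 -0.02169977  0.20144257]
```

View pics/w2.png

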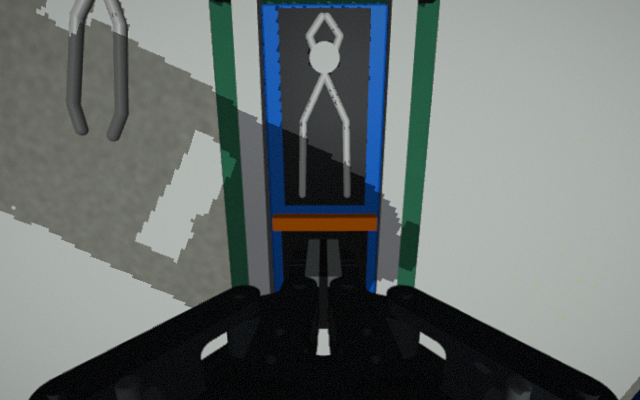

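The pallet is pressed down (tip z 28.5 mm, 14 N) and the fingertips sit centred behind the ridge at (323,222). I'll press a little harder and slide.

```bash
python3 -m jog '[[[0,0,-2,0],[0,0,-1,0],[-1.9,4.6,0,0],[-1.9,4.6,0,0],[-1.9,4.6,0,0],[-1.9,4.6,0,0],[-1.9,4.6,0,0],[0,0,0,0]]]'; python3 -m jog '[[[-1.9,4.6,0,0],[-1.9,4.6,0,0],[-1.9,4.6,0,0],[-1.9,4.6,0,0],[-1.9,4.6,0,0],[-1.9,4.6,0,0],[0,0,0,0],[0,0,0,0]]]'
```

```text
t: 7.2
tcp_pos: [0.5945, -0.0025, 0.2014]
tool_rot: [0.98, 0.198, 0.004, 0.005]
force: [-4.4, -14.2, 25.8]
finger_gap: -0.006
t: 8.2
tcp_pos: [0.5844, 0.0246, 0.2014]
tool_rot: [0.98, 0.198, 0.005, 0.005]
force: [-1.6, -17.9, 24.2]
finger_gap: -0.005
```

Run:
```python
from station import manip
import cv2
from h import *
s=manip.sense();print(s['tcp_pos'],s['force'],np.array(s['tcp_pos'][:2])@[-.3815,.9244],np.array(s['tcp_pos'][:2])@[-.9244,-.3815])
im=manip.snapshot("wrist");cv2.imwrite("pics/w3.png",im[:,:,::-1])
```

```text
[0.58435361 0.02458053 0.20139907] [ -1.64988386 -17.87688129  24.24585041] -0.2002086575493683 -0.5495539483105685
```

View pics/w3.png

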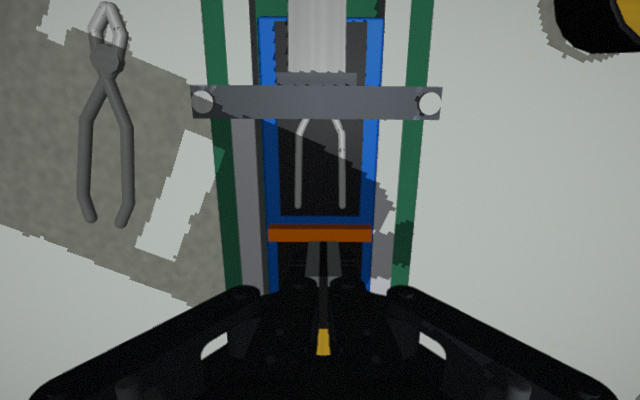

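The pallet's front is under the bridge with the leaf riding on it (bridge row 102, ridge row 233). About 34 mm to go.

```bash
python3 -m jog '[[[-1.9,4.6,0,0],[-1.9,4.6,0,0],[-1.9,4.6,0,0],[-1.9,4.6,0,0],[-1.9,4.6,0,0],[-1.9,4.6,0,0],[0,0,0,0],[0,0,0,0]]]'; python3 -m jog '[[[-0.8,1.8,0,0],[-0.8,1.8,0,0],[-0.8,1.8,0,0],[-0.8,1.8,0,0],[0,0,0,0],[0,0,0,0],[0,0,0,0],[0,0,0,0]]]'
python3 - <<'E'
from station import manip
import cv2
from h import *
s=manip.sense();print(s['tcp_pos'],s['force'],np.array(s['tcp_pos'][:2])@[-.3815,.9244],np.array(s['tcp_pos'][:2])@[-.9244,-.3815])
im=manip.snapshot("wrist");cv2.imwrite("pics/w4.png",im[:,:,::-1])
E
```

```text
t: 9.25
tcp_pos: [0.5728, 0.0527, 0.2014]
tool_rot: [0.98, 0.198, 0.005, 0.005]
force: [-2.6, -16.2, 25.3]
finger_gap: 0.0
t: 10.25
tcp_pos: [0.5699, 0.0595, 0.2014]
tool_rot: [0.98, 0.198, 0.005, 0.005]
force: [-0.3, -17.4, 25.0]
finger_gap: 0.002
[0.56987045 0.05949474 0.20137033] [ -0.2777644  -17.37013428  25.01971326] -0.16240863754163207 -0.5494854864498928
```

View pics/w4.png

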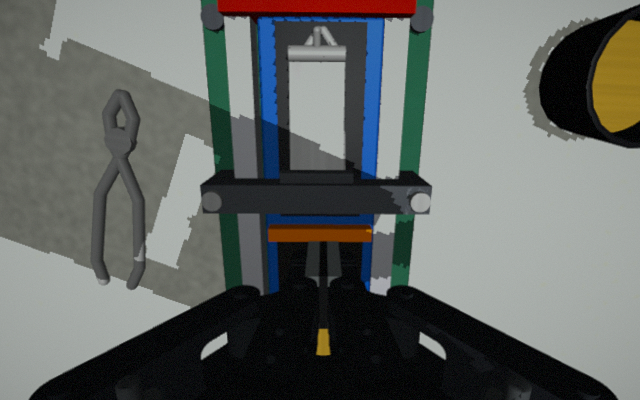

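Nearly home (pallet front at row 18, just under the stop's edge). No rise in force yet, so I'll push on slowly.

```bash
python3 -m jog '[[[-0.4,0.9,0,0],[-0.4,0.9,0,0],[-0.4,0.9,0,0],[-0.4,0.9,0,0],[0,0,0,0],[0,0,0,0],[0,0,0,0],[0,0,0,0]]]';python3 -m jog '[[[-0.4,0.9,0,0],[-0.4,0.9,0,0],[-0.4,0.9,0,0],[-0.4,0.9,0,0],[0,0,0,0],[0,0,0,0],[0,0,0,0],[0,0,0,0]]]'
```

```text
t: 11.3
tcp_pos: [0.5694, 0.0606, 0.2014]
tool_rot: [0.98, 0.199, 0.006, 0.008]
force: [0.0, -30.0, 23.2]
finger_gap: -0.001
t: 12.3
tcp_pos: [0.569, 0.0616, 0.2014]
tool_rot: [0.98, 0.2, 0.007, 0.01]
force: [0.9, -42.5, 21.6]
finger_gap: -0.002
```

Contact with the stop: force rose from 17 to 42 N while the tip barely moved. I'll relax the forward push before lifting, so the pallet is not dragged back or up.

```bash
python3 -m jog '[[[0.4,-0.9,0,0],[0.4,-0.9,0,0],[0.4,-0.9,0,0],[0.4,-0.9,0,0],[0.4,-0.9,0,0],[0.4,-0.9,0,0],[0.4,-0.9,0,0],[0,0,0,0]]]'
```

```text
t: 13.3
tcp_pos: [0.5698, 0.0599, 0.2014]
tool_rot: [0.98, 0.198, 0.006, 0.006]
force: [-0.6, -20.9, 24.2]
finger_gap: 0.004
```

```bash
python3 -m jog '[[[0.4,-0.9,0,0],[0.4,-0.9,0,0],[0.4,-0.9,0,0],[0.4,-0.9,0,0],[0,0,0,0],[0,0,1,0],[0,0,1,0],[0,0,0,0]]]'; python3 -m jog '[[[0,0,1,0],[0,0,1,0],[0.2,-0.5,1,0],[0.2,-0.5,1,0],[0.4,-0.9,1,0],[0.4,-0.9,2,0],[0,0,3,0],[0,0,0,0]]]'
python3 - <<'E'
from station import manip
import cv2
im=manip.snapshot("wrist");cv2.imwrite("pics/w5.png",im[:,:,::-1])
E
```

```text
t: 14.3
tcp_pos: [0.5703, 0.0589, 0.2014]
tool_rot: [0.98, 0.197, 0.005, 0.003]
force: [0.7, -8.4, 13.5]
finger_gap: -0.001
t: 15.3
tcp_pos: [0.5679, 0.0587, 0.2088]
tool_rot: [0.98, 0.197, -0.001, -0.0]
force: [0.2, -0.2, -0.3]
finger_gap: -0.004
```

View pics/w5.png

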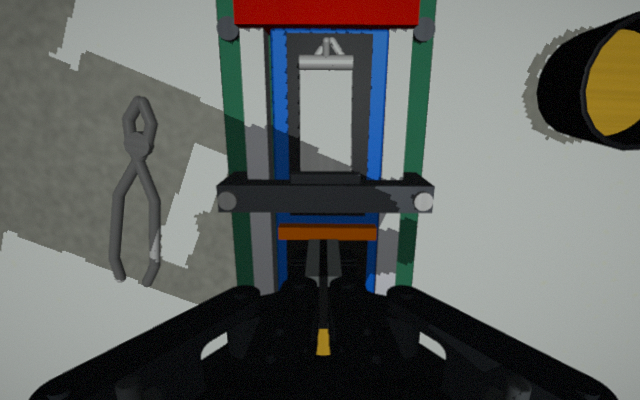

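Free of contact, and the pallet still meets the stop. I'll raise the hand and check.

```bash
python3 -m jog '[[[0,0,20,0],[0,0,25,0],[4,-9,25,0],[6,-14,25,0],[6,-14,25,0],[6,-14,25,0],[4,-9,10,0],[0,0,0,0]]]'
python3 - <<'E'
from station import manip
from h import *
c=manip.camera_info("wrist");im=manip.snapshot("wrist");cv2.imwrite("pics/w6.png",im[:,:,::-1])
d=np.array([-.3815,.9244]);n=np.array([-d[1],d[0]])
def go(nm,m,z):
    W=ray(c,np.argwhere(m)[:,::-1],z)[:,:2].astype(np.float32)
    a=np.c_[W@d,W@n];print(nm,len(W),"ang",cv2.minAreaRect(W)[2],"along",np.percentile(a[:,0],[1,99]),"across",np.percentile(a[:,1],[1,99]))
go("ridge",mask(im,(5,120,70),(18,255,255),(240,60,420,260)),.034)
go("blue",mask(im,(100,120,40),(125,255,255),(270,0,370,260)),.028)
go("red",mask(im,(0,120,40),(4,255,255),(240,0,400,150)),.034)
go("yellow",mask(im,(19,120,50),(30,255,255),(240,100,400,300)),.020)
E
```

```text
t: 16.35
tcp_pos: [0.5946, -0.002, 0.364]
tool_rot: [0.981, 0.196, 0.0, 0.0]
force: [0.4, 0.6, -0.4]
finger_gap: 0.0Traceback (most recent call last):
  File "<stdin>", line 8, in <module>
  File "<stdin>", line 7, in go
    return _quantile_unchecked(
        a, q, axis, out, overwrite_input, method, keepdims, weights)
    return _ureduce(a,
                    func=_quantile_ureduce_func,
    ...<5 lines>...
                    overwrite_input=overwrite_input,
                    method=method)
    r = func(a, **kwargs)
    result = _quantile(arr,
                       quantiles=q,
    ...<2 lines>...
                       out=out,
                       weights=wgt)
    slices_having_nans = np.isnan(arr[-1, ...])
                                  ~~~^^^^^^^^^
IndexError: index -1 is out of bounds for axis 0 with size 0
```

View pics/w6.png

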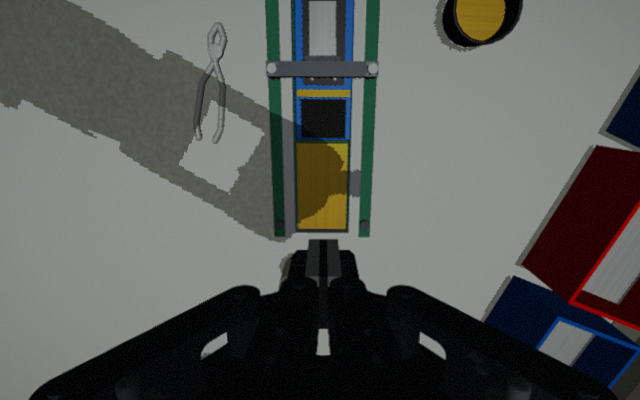

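The brass plate is fully exposed behind the pallet (rows 141–231) and the ridge is just short of the bridge (row 93). Next I'll check numerically whether the pallet is home and the plate is up.

Run:
```python
from station import manip
from h import *
c=manip.camera_info("wrist");im=cv2.imread("pics/w6.png")[:,:,::-1].copy()
d=np.array([-.3815,.9244]);n=np.array([-d[1],d[0]])
def go(nm,m,z,c=c):
    W=ray(c,np.argwhere(m)[:,::-1],z)[:,:2].astype(np.float32)
    if len(W)==0: print(nm,"none");return
    a=np.c_[W@d,W@n];r=cv2.minAreaRect(W);print(nm,len(W),"size",np.round(r[1],4),"ang",round(r[2],2),"along",np.percentile(a[:,0],[1,99]),"across",np.percentile(a[:,1],[1,99]))
y=mask(im,(15,120,40),(32,255,255),(285,130,360,240))
go("plate@20",y,.020);go("plate@12",y,.012)
go("ridge",mask(im,(8,120,60),(32,255,255),(285,85,360,100)),.034)
go("pad",mask(im,(0,0,0),(180,255,40),(298,98,350,142)),.028)
go("bridge",mask(im,(0,0,40),(180,80,110),(275,58,370,80)),.042)
t=manip.snapshot("top");ct=manip.camera_info("top");cv2.imwrite("pics/top1.png",cv2.convertScaleAbs(cv2.resize(t[150:260,220:375,::-1],None,fx=5,fy=5,interpolation=cv2.INTER_CUBIC),alpha=1.5))
go("blue top",mask(t,(100,100,40),(125,255,255),(240,180,330,245)),.028,ct)
r=mask(t,(0,120,60),(6,255,255),(225,195,270,250))|mask(t,(172,120,60),(180,255,255),(225,195,270,250));go("red top",r,.034,ct)
```

```text
plate@20 4280 size [0.0486 0.0863] ang 22.53 along [-0.27951427 -0.19426729] across [-0.57077897 -0.52342784]
plate@12 4280 size [0.0498 0.0885] ang 22.53 along [-0.28266181 -0.19523126] across [-0.57136127 -0.52279731]
ridge 361 size [0.0449 0.005 ] ang 22.65 along [-0.15216582 -0.14707062] across [-0.57039688 -0.52611819]
pad 1659 size [0.0466 0.0369] ang 22.63 along [-0.19145508 -0.15539262] across [-0.56688454 -0.52908628]
bridge 1704 size [0.0779 0.0163] ang 22.62 along [-0.13869104 -0.12239237] across [-0.5848976  -0.50921662]
blue top 95 size [0.0543 0.1828] ang 12.4 along [-0.21371554 -0.06395239] across [-0.57301199 -0.52121407]
red top 86 size [0.0532 0.0103] ang 22.33 along [-0.06344101 -0.05341488] across [-0.58272099 -0.53170417]
```

View pics/top1.png

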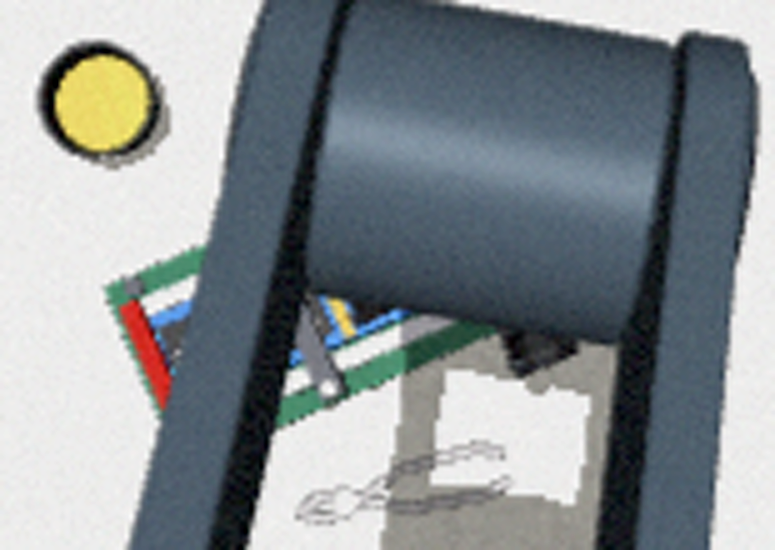

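```bash
python3 -c "
from station import manip
s=manip.sense();print(s['t'],s['force'])
print(manip.sign_off())"
```

```text
16.45 [-0.33352579 -0.03864612 -0.58769146]
the job is handed in; nothing more can be done
None
```

The pallet is home in the station and the job is handed in at 16.45 s. I got no verdict back.

With the fingertips shut, I pressed the pad down to 28.5 mm at about 14 N, then to about 25 N. I slid the pallet 80 mm under the bridge and leaf spring until the push rose from 17 to 42 N against the stop. I then eased off the push, lifted and backed the hand clear.

Last checks:
- **Stop:** in the top view the pallet's front is within about 1 mm of the stop's face. That view was partly hidden by the arm.
- **Ridge:** it stands 10 mm short of the bridge, as specified for home.
- **Lift plate:** all of it is visible behind the pallet. It measures 48.6 x 86.3 mm if its top is at the raised height, against 48 x 86 mm nominal. Taken as sunk it would measure 49.8 x 88.5 mm, so it is up.
- **Leaf spring:** it lay on the pallet in the pictures, but I did not measure its bend.
- **Hand:** clear, with under 1 N on the wrist.
- **Other things:** I saw no sign of the tub or loose nippers having moved. I did not check the bottle, spare pallet, screwdriver or bin at the end. I knowingly touched only the pallet.

The first check script stopped with an error because a colour mask came up empty. I corrected the mask and the second run gave the figures above.

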